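# Find the rocking corner of a mounting plate and press its shim flat

## Task

One corner of the aluminium mounting plate rocks: press down on the blue dots at the plate's corners, one at a time, until you find the corner that gives way. Let the plate come back level, then press the brass shim tab beside that corner fully flat, leaving the other three tabs up. Only press with the fingertips: do not pick up or shift anything that stands around.

Things in the scene. Friction and masses are not known exactly. Their poses are not given: they have to be found in the camera images.
- base: Dark steel sub-base, 156 x 300 mm, fixed to the worktop at a place and small yaw that vary. Origin: centre of its underside on the worktop; x and y along its short and long sides, z up. It does not move.
- plate: Aluminium mounting plate, 146 x 180 x 12 mm, with holes and a dark post (32 mm wide, 26 mm tall) in the middle; top 44 mm above the worktop. Held at its centre by a springy rubber mount (cannot slide or lift off), with a foot under each corner. Origin: in the mount, 18 mm below the plate's top centre; axes as the base's. One corner, drawn anew each time and not to be seen from outside, rocks.
- corner_1 (a point): Plate's near left (-x, +y) corner: centre of the blue dot, 18 mm wide, on the plate's top above the foot, 55 mm in x and 76 mm in y from the plate's centre. Pressed here a sound corner gives under 2 mm; the one that rocks drops about 5 mm under about 5 N, then stops (plate tilted 0.05 to 0.06 rad), and springs back level when released.
- corner_2 (a point): Plate's far left (+x, +y) corner: centre of the blue dot, 18 mm wide, on the plate's top above the foot, 55 mm in x and 76 mm in y from the plate's centre. Pressed here a sound corner gives under 2 mm; the one that rocks drops about 5 mm under about 5 N, then stops (plate tilted 0.05 to 0.06 rad), and springs back level when released.
- corner_3 (a point): Plate's far right (+x, -y) corner: centre of the blue dot, 18 mm wide, on the plate's top above the foot, 55 mm in x and 76 mm in y from the plate's centre. Pressed here a sound corner gives under 2 mm; the one that rocks drops about 5 mm under about 5 N, then stops (plate tilted 0.05 to 0.06 rad), and springs back level when released.
- corner_4 (a point): Plate's near right (-x, -y) corner: centre of the blue dot, 18 mm wide, on the plate's top above the foot, 55 mm in x and 76 mm in y from the plate's centre. Pressed here a sound corner gives under 2 mm; the one that rocks drops about 5 mm under about 5 N, then stops (plate tilted 0.05 to 0.06 rad), and springs back level when released.
- tab_1 (a point): Where to press the shim of the near left (-x, +y) corner: centre of the yellow patch (18 x 20 mm) on its brass tab, 40 mm from the hinge. The tab is 24 mm wide and sticks out 53 mm in y from the plate's edge beside corner 1. It slopes up, patch 24 mm above the worktop; flat, the patch lies 11 mm above it, 55 mm in x and 132 mm in y from the base's centre.
- tab_2 (a point): Where to press the shim of the far left (+x, +y) corner: centre of the yellow patch (18 x 20 mm) on its brass tab, 40 mm from the hinge. The tab is 24 mm wide and sticks out 53 mm in y from the plate's edge beside corner 2. It slopes up, patch 24 mm above the worktop; flat, the patch lies 11 mm above it, 55 mm in x and 132 mm in y from the base's centre.
- tab_3 (a point): Where to press the shim of the far right (+x, -y) corner: centre of the yellow patch (18 x 20 mm) on its brass tab, 40 mm from the hinge. The tab is 24 mm wide and sticks out 53 mm in y from the plate's edge beside corner 3. It slopes up, patch 24 mm above the worktop; flat, the patch lies 11 mm above it, 55 mm in x and 132 mm in y from the base's centre.
- tab_4 (a point): Where to press the shim of the near right (-x, -y) corner: centre of the yellow patch (18 x 20 mm) on its brass tab, 40 mm from the hinge. The tab is 24 mm wide and sticks out 53 mm in y from the plate's edge beside corner 4. It slopes up, patch 24 mm above the worktop; flat, the patch lies 11 mm above it, 55 mm in x and 132 mm in y from the base's centre.
- shim_1 (a joint): Hinge of the shim tab of corner 1, rad: 0 raised as at the start, 0.34 flat on its stop. Takes about 3 N at the patch and stays where it is left. Pressing it flat lifts the packing under that corner 5 mm: just enough to fill the gap at the corner that rocks; at a sound corner it jams or tips the plate.
- shim_2 (a joint): Hinge of the shim tab of corner 2, rad: 0 raised as at the start, 0.34 flat on its stop. Takes about 3 N at the patch and stays where it is left. Pressing it flat lifts the packing under that corner 5 mm: just enough to fill the gap at the corner that rocks; at a sound corner it jams or tips the plate.
- shim_3 (a joint): Hinge of the shim tab of corner 3, rad: 0 raised as at the start, 0.34 flat on its stop. Takes about 3 N at the patch and stays where it is left. Pressing it flat lifts the packing under that corner 5 mm: just enough to fill the gap at the corner that rocks; at a sound corner it jams or tips the plate.
- shim_4 (a joint): Hinge of the shim tab of corner 4, rad: 0 raised as at the start, 0.34 flat on its stop. Takes about 3 N at the patch and stays where it is left. Pressing it flat lifts the packing under that corner 5 mm: just enough to fill the gap at the corner that rocks; at a sound corner it jams or tips the plate.
- filter_cube: Black cube, 34 x 34 x 35 mm, standing beside the base. Origin: centre of its underside. A bystander: leave it where it is.
- tally_counter: Light round counter, 50 x 45 x 25 mm, beside the base. Origin: centre of its underside. A bystander: leave it where it is.
- hex_driver: Hex driver with a red handle, 165 mm long, lying on the worktop. Origin: centre of its underside. A bystander: leave it where it is.
- usb_stick: Red USB stick, 52 mm long, lying on the worktop. Origin: centre of its underside. A bystander: leave it where it is.
- timer: White bench timer, 58 x 62 x 18 mm, lying flat. Origin: centre of its underside. A bystander: leave it where it is.

How it is judged (in metres and radians):
On the way, in this order (a step that is already met when the one before it is completed fails the run):
1. the corner that rocks is pressed down with the fingers (plate tilted more than 0.04 rad), all shim tabs still up (angle between plate's own z axis and vertical above 0.04 rad and contact force between the fingers and plate above 0.5 N and value of joint each of shim_1, shim_2, shim_3, shim_4 below 0.12 rad), for 0.1 s.
2. the tab of that corner is pressed flat and the plate is level (((value of joint shim_1 above 0.28 rad and value of joint each of shim_2, shim_3, shim_4 below 0.12 rad) or (value of joint shim_2 above 0.28 rad and value of joint each of shim_1, shim_3, shim_4 below 0.12 rad) or (value of joint shim_3 above 0.28 rad and value of joint each of shim_1, shim_2, shim_4 below 0.12 rad) or (value of joint shim_4 above 0.28 rad and value of joint each of shim_1, shim_2, shim_3 below 0.12 rad)) and angle between plate's own z axis and vertical below 0.02 rad), for 0.2 s.
At the end, for the whole second after the job is handed in: Exactly one shim tab is flat (joint above 0.28 rad), the other three are up (below 0.12 rad), and the plate is level (within 0.02 rad), which only the rocking corner's shim allows; the bystanders are within 20 mm of where they stood (all of step 2 and velocity of joint each of shim_1, shim_2, shim_3, shim_4 below 0.05 rad/s and distance of each of filter_cube, tally_counter, hex_driver, usb_stick, timer from where it was at the start of the episode below 0.02 m); the robot touches nothing.
It fails at once if the shim of a sound corner was pressed down: it tips the plate, or goes down next to the right one ((value of joint shim_1 above 0.22 rad and angle between plate's own z axis and vertical above 0.03 rad) or (value of joint shim_2 above 0.22 rad and angle between plate's own z axis and vertical above 0.03 rad) or (value of joint shim_3 above 0.22 rad and angle between plate's own z axis and vertical above 0.03 rad) or (value of joint shim_4 above 0.22 rad and angle between plate's own z axis and vertical above 0.03 rad) or value of joint each of shim_1, shim_2 above 0.17 rad or value of joint each of shim_1, shim_3 above 0.17 rad or value of joint each of shim_1, shim_4 above 0.17 rad or value of joint each of shim_2, shim_3 above 0.17 rad or value of joint each of shim_2, shim_4 above 0.17 rad or value of joint each of shim_3, shim_4 above 0.17 rad).
It fails at once if a bystander was lifted or shifted by more than 20 mm (distance of any of filter_cube, tally_counter, hex_driver, usb_stick, timer from where it was at the start of the episode above 0.02 m).
It also fails if it takes over 51 s, if anything falls off the work surface, if the arm or the gripper's body presses on something with over 40 N, if the wrist force passes 120 N, or if a joint passes its speed limit or range.

## Robot

A 6-joint arm with a two-finger parallel gripper is mounted at the origin on a cart in front of the work surface, level with it; the furniture and walls round the work are solid. World frame = base frame: x ahead of the robot, y to its left, z up, the work surface at z = 0. Lengths are in m, angles in degrees, forces in N, time in s.
With the tool pointing down it reaches from about 0.4 to 0.825 m from the base axis. Payload 7 kg.
Tool frame: the origin (TCP) lies between the finger pads; the fingertips stand 19 mm ahead of it and the grasp point (between the pads) is the TCP; y points along the fingers, x is the direction in which the jaws open and shut, and the axes are right-handed (so a half turn about y gives the same grasp; the last joint's range is limited). The gripper opens to 88 mm and grips with 3 to 60 N. Pads are 19 mm wide; open, the fingers measure 130 mm over their backs; the gripper's body (78 mm by 193 mm) begins 47 mm behind the grasp point.
Start: joints at [-55.342, 20.546, 0.682, 0, -70.136, -16.507], TCP at [0.21, -0.641, 0.246] pointing down, gripper open.
Joint ranges: [-176.03, 176.03], [-82.01, 121.73], [-58.28, 71.71], [-173.87, 95.51], [-174.79, -0.11], [-173.66, 173.66]. Speed limits (degrees/s): [136.94, 136.94, 172.46, 180, 180, 180].

## Interface

Orientations are given as [roll, pitch, yaw] about the fixed x, y, z axes, in that order (R = Rz(yaw) Ry(pitch) Rx(roll)).
In Python, from plant import r gives the robot as it stands. The module is installed in compiled form; this text tells all that it offers.
- The arm moves only by the tool jog_arm, never from a script. Its argument "steps" is a list of rows, each a list of 5 numbers: the closure, from 0 (fully open) to 1 (shut), then the shift along the tool's x, y, z in m, then the turn about the tool's y in degrees. In form: [[jaw, x, y, z, turn], ...]. A call has 1 to 12 rows; each row shifts and turns the commanded pose from where the row before left it, along the tool's axes as they then stand; what a row does not reach is not made up. A row lasts 1/12 s, in which the tool goes at most 41.7 mm and 7.16 degrees, less where a joint would pass 70% of its speed; a pose out of reach is approached as far as the arm can. A call with a gripper value outside its range is refused whole. The fingers move at their own pace and stop on an object; "squeeze" is the grip in N (left out, the last holds). Time passes only in rows, so rows that do not move let the fingers close. It gives the time, the measured TCP pose, the force and the opening at its end, in the units of the state.
- r.get_state(): the state, without advancing time (a new reading comes with each control period).
- r.capture(name): name is "side" or "top" or "wrist"; returns a dict with "image" (480x640x3 uint8, red, green, blue), "vfov" (degrees; the focal length in pixels is half the picture's height over the tangent of half this angle, whatever the lens; pixels are square), "cx", "cy" (the principal point, pixels), "R" (3x3) and "t" (3): a world point X has camera coordinates R X + t; the wrist camera has in their place "tool_from_camera" (4x4, takes a point from camera to tool coordinates, whose origin is the TCP and whose axes are the tool frame's). Camera axes: x right, y down, z forward; pixel columns grow to the right and rows downward; lengths in m; the calibration is good to about 2 mm. A picture is of the moment at which its call begins: read the wrist's pose just before it. There is no depth.
- r.close_job(): hands the job in, once; it reports no verdict.
The state is a dict: "time_s": time; "joints": joint angles; "qd": joint speeds; "joint_torque": joint torques, N m; "tcp_pos": TCP position; "eef_rot": TCP orientation; "contact_force": force on the tool from outside, world axes, zero at the start; "moment": the same for the moment, N m; "gripper_width": finger opening in m.
Only numpy, scipy, OpenCV 4.12 (cv2) and the standard library are available. Lean on these libraries where they do the work, as an engineer would, in place of code of your own. Each camera call takes 0.05 s, during which the arm holds its last target.

## Working session

There is one attempt and no reset: what is moved stays moved. The work goes in short steps, Python scripts to look and compute and a tool call to move; the robot and the scene stay as the last step left them, time stands still between calls to the robot, and variables do not carry over. Pictures are saved under pics/ and viewed, and the job is handed in when it is done.

Besides the shell and the picture viewer there is one more tool, called as a command line: name --pt "numbers of a row" for each row, then --argument value for the rest. jog_arm: Moves the arm, as the interface text tells. Its arguments: {"type":"object","properties":{"steps":{"type":"array","items":{"type":"array","items":{"type":"number"}}},"squeeze":{"type":"number"}},"required":["steps"]}

```bash
mkdir -p pics; cat > h.py <<'E'
import numpy as np, cv2
from plant import r
def shot(n,f):
    c=r.capture(n); cv2.imwrite('pics/'+f,cv2.cvtColor(c['image'],cv2.COLOR_RGB2BGR)); return c
def ray(c,u,v,z):
    f=240/np.tan(np.radians(c['vfov'])/2)
    d=np.array([(u-c['cx'])/f,(v-c['cy'])/f,1]); R=np.array(c['R']);t=np.array(c['t'])
    o=-R.T@t; w=R.T@d; return o+w*(z-o[2])/w[2]
def blobs(im,lo,hi,amin=30):
    hsv=cv2.cvtColor(im,cv2.COLOR_RGB2HSV); m=cv2.inRange(hsv,lo,hi)
    n,l,s,ce=cv2.connectedComponentsWithStats(m)
    return [(ce[i].round(1),s[i][4]) for i in range(1,n) if s[i][4]>=amin]
E
python3 - <<'E'
from h import *
s=r.get_state(); print(s)
for n in('top','side'):
    c=shot(n,n+'0.png'); print(n,c['vfov'],c['cx'],c['cy'],c['R'],c['t'])
    print('blue',[(p,a,ray(c,*p,.044).round(4)) for p,a in blobs(c['image'],(100,120,60),(130,255,255))])
    print('yel',[(p,a,ray(c,*p,.024).round(4)) for p,a in blobs(c['image'],(20,120,100),(35,255,255))])
E
```

```text
{'time_s': 0.0, 'joints': array([-5.53419717e+01,  2.05917755e+01,  6.33194626e-01, -2.03359823e-02,
       -7.01358772e+01, -1.65074221e+01]), 'qd': array([-0.08325866,  0.05919097, -0.05060343,  0.10268372,  0.01791789,
       -0.0872549 ]), 'joint_torque': array([ 2.50460238e-03, -5.82711482e+01,  2.93062466e+01,  6.99718729e+00,
        6.91790512e-03, -9.12208907e-05]), 'tcp_pos': array([ 0.21011082, -0.6409772 ,  0.24461374]), 'eef_rot': array([-8.99914872e+01, -9.59970530e-02,  1.08143673e+02]), 'contact_force': array([-0.1248028 , -0.17479   , -0.37439062]), 'moment': array([-0.01515716, -0.06438973, -0.00040513]), 'gripper_width': 0.08723237779099044}
top 57.22210085878499 315.3799321628758 240.94532412782956 [[-0.01601358 -0.99948826  0.02769087]
 [-0.98951724  0.01186634 -0.14392642]
 [ 0.14352418 -0.02970537 -0.98920089]] [-0.07705904  0.51510741  0.89582288]
blue [(array([227.7, 208.7]), np.int32(31), array([0.5845, 0.1008, 0.044 ])), (array([229.1, 260.1]), np.int32(31), array([0.475 , 0.0965, 0.044 ])), (array([502.8, 378.1]), np.int32(135), array([ 0.2256, -0.4624,  0
[... 283 characters left out ...]
y([0.4738, 0.1443, 0.024 ])), (array([536.5, 400. ]), np.int32(297), array([ 0.1769, -0.5386,  0.024 ]))]
side 44.71204976734935 319.0513942695613 234.62187970080328 [[-0.81325397 -0.58166735 -0.01676553]
 [-0.27970661  0.41600977 -0.86527457]
 [ 0.51027659 -0.69899855 -0.5010178 ]] [0.38755861 0.23718411 1.2781948 ]
blue []
yel [(array([199.8,  71.8]), np.int32(89), array([ 2.1685, -1.2305,  0.024 ])), (array([307. , 236.5]), np.int32(42), array([ 0.5948, -0.1076,  0.024 ])), (array([340.2, 248.3]), np.int32(58), array([ 0.4818, -0.1069,  0.024 ])), (array([250.3, 281. ]), np.int32(67), array([0.5808, 0.1489, 0.024 ])), (array([285.6, 294.9]), np.int32(64), array([0.4711, 0.1454, 0.024 ]))]
```

View images.

View pics/top0.png

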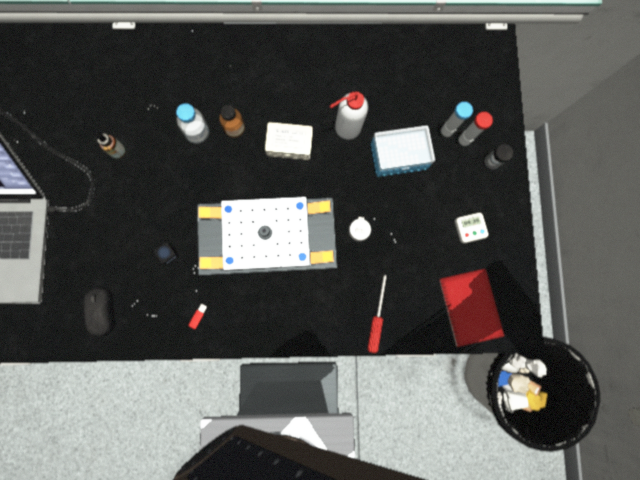

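View pics/side0.png

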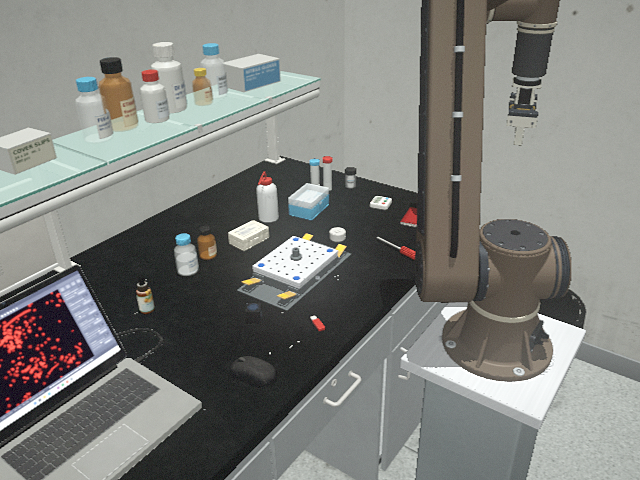

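The top view shows the plate centred near (265,233), with blue dots at (228,209), (229,260), (302,257) and about (305,206). The yellow tabs lie to its left and right, and the bystanders are clear of it: counter (360,228), cube (166,253), driver (377,320), USB stick (198,316) and timer (471,227).

```bash
python3 - <<'E'
from h import *
c=r.capture('top'); 
bl=[(p,a,ray(c,*p,.044)) for p,a in blobs(c['image'],(100,90,50),(130,255,255),15)]
bl=[b for b in bl if 200<b[0][0]<330 and 190<b[0][1]<280]
for b in bl: print(b)
P=np.array([b[2][:2] for b in bl])
if len(P)==4:
    ctr=P.mean(0); rel=P-ctr
    loc=np.c_[np.sign(rel[:,0])*.055,np.sign(rel[:,1])*.076]
    H=rel.T@loc; yaw=np.arctan2(H[1,0]-H[0,1],H[0,0]+H[1,1]); R=np.array([[np.cos(yaw),-np.sin(yaw)],[np.sin(yaw),np.cos(yaw)]])
    print('c',ctr,'yaw',np.degrees(yaw),'res',rel-loc@R.T)
    for n,l in zip('1234',[(-1,1),(1,1),(1,-1),(-1,-1)]):
        print(n,ctr+R@(np.array(l)*[.055,.076]),'tab',ctr+R@(np.array(l)*[.055,.132]))
for q,z in(((360,228),.025),((166,253),.035)): print(ray(c,*q,z))
E
```

```text
(array([299.3, 205.2]), np.int32(36), array([ 0.59061202, -0.051023  ,  0.044     ]))
(array([227.8, 208.6]), np.int32(35), array([0.58470306, 0.10060696, 0.044     ]))
(array([302. , 256.4]), np.int32(36), array([ 0.48073698, -0.05550092,  0.044     ]))
(array([229.2, 260. ]), np.int32(39), array([0.4751587, 0.0963349, 0.044    ]))
c [0.53280269 0.02260448] yaw 2.207597361816557 res [[-7.73895751e-05  1.97491228e-04]
 [-1.31268988e-04 -5.97340365e-05]
 [-3.40720699e-05 -4.31952966e-05]
 [ 2.42730633e-04 -9.45618950e-05]]
1 [0.47491596 0.09642946] tab [0.47275883 0.1523879 ]
2 [0.58483432 0.1006667 ] tab [0.58267719 0.15662513]
3 [ 0.59068941 -0.05122049] tab [ 0.59284655 -0.10717893]
4 [ 0.48077105 -0.05545773] tab [ 0.48292819 -0.11141616]
[ 0.54312535 -0.18194962  0.025     ]
[0.49262109 0.23020663 0.035     ]
```

jog_arm --pt "1 0 0 0 6.0" --pt "1 0 0 0 6.0" --pt "1 0 0 0 6.1" --pt "1 0.035 0 -0.016 0" --pt "1 0.035 0 -0.016 0" --pt "1 0.035 0 -0.016 0" --pt "1 0.035 0 -0.016 0" --pt "1 0.035 0 -0.016 0" --pt "1 0.035 0 -0.016 0" --pt "1 0.035 0 -0.016 0" --pt "1 0.035 0 -0.016 0" --squeeze 20

```text
time_s: 1.07
tcp_pos: [0.3382, -0.3595, 0.2455]
eef_rot: [-90.0, -0.0, 90.0]
contact_force: [1.3, -0.8, 1.2]
gripper_width: 0.0198
```

jog_arm --pt "1 0.0338 0 -0.0158 0" --pt "1 0.0338 0 -0.0158 0" --pt "1 0.0338 0 -0.0158 0" --pt "1 0.0338 0 -0.0158 0" --pt "1 0.0338 0 -0.0158 0" --pt "1 0.0338 0 -0.0158 0" --pt "1 0.0338 0 -0.0158 0" --pt "1 0.0338 0.03 -0.0158 0" --pt "1 0.0338 0.03 -0.0158 0" --pt "1 0 0.04 0 0" --pt "1 0 0.04 0 0" --pt "1 0 0 0 0"

```text
time_s: 2.07
tcp_pos: [0.4711, -0.0657, 0.1069]
eef_rot: [-89.3, 0.1, 90.0]
contact_force: [-1.5, -0.8, -0.7]
gripper_width: 0.0003
```

jog_arm --pt "1 0 0 0 0" --pt "1 0 0 0 0" --pt "1 0 0 0 0"

```text
time_s: 2.32
tcp_pos: [0.4775, -0.0658, 0.1158]
eef_rot: [-90.2, -0.0, 90.0]
contact_force: [-0.1, -0.8, -0.1]
gripper_width: 0.0006
```

```bash
python3 - <<'E'
from h import *
s=r.get_state(); print(s['tcp_pos'],s['eef_rot'],s['contact_force'],s['gripper_width'])
c=shot('wrist','w1.png'); c2=shot('side','s1.png')
cv2.imwrite('pics/s1c.png',cv2.resize(cv2.imread('pics/s1.png')[180:330,200:400],(800,600)))
print(c['tool_from_camera'])
E
```

```text
[ 0.4774744  -0.06581812  0.11583718] [-9.02205170e+01 -2.84268350e-02  9.00403255e+01] [-0.14147746 -0.75344218 -0.11729193] 0.0005884284211260976
[[ 9.99999654e-01 -5.46152604e-04  6.26923822e-04 -4.19122982e-04]
 [-7.44270713e-04 -2.51866619e-01  9.67761671e-01 -1.39479940e-01]
 [-3.70644373e-04 -9.67761803e-01 -2.51866939e-01  6.63755676e-02]
 [ 0.00000000e+00  0.00000000e+00  0.00000000e+00  1.00000000e+00]]
```

View pics/w1.png

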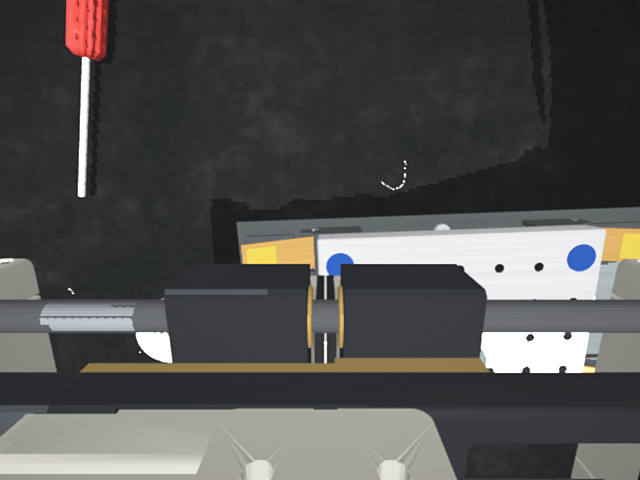

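View pics/s1c.png

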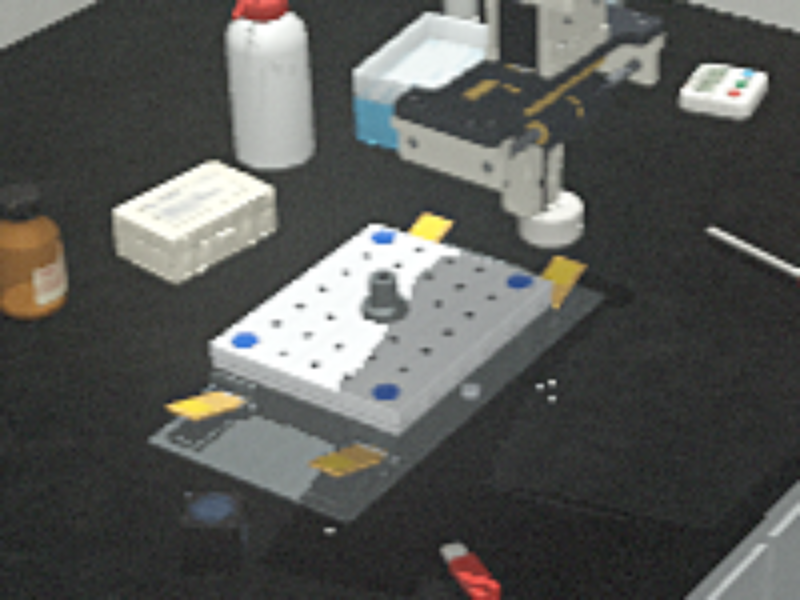

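Wrist view: the fingers are closed, and dot 4 at (340,265) lies just behind the tips. The side view shows all four tabs up. Next I correct the position and approach corner 4.

jog_arm --pt "1 0.0103 0 -0.0033 0" --pt "1 0 0.02 0 0" --pt "1 0 0.02 0 0" --pt "1 0 0.006 0 0" --pt "1 0 0 0 0" --pt "1 0 0 0 0" --pt "1 0 0 0 0"

```text
time_s: 3.0
tcp_pos: [0.48, -0.0552, 0.0685]
eef_rot: [-90.1, -0.0, 90.1]
contact_force: [0.4, -0.1, -0.4]
gripper_width: 0.0002
```

jog_arm --pt "1 0 0.002 0 0" --pt "1 0 0.002 0 0" --pt "1 0 0.002 0 0" --pt "1 0 0 0 0" --pt "1 0 0 0 0"

```text
time_s: 3.42
tcp_pos: [0.4798, -0.0554, 0.0629]
eef_rot: [-90.1, 0.0, 90.1]
contact_force: [-4.6, 2.1, 17.9]
gripper_width: 0.0002
```

Corner 4 takes 18 N with no visible drop, so it looks sound. Corner 3 is next.

jog_arm --pt "1 0 -0.01 0 0" --pt "1 0 -0.008 0 0" --pt "1 0.001 0 -0.022 0" --pt "1 0.001 0 -0.022 0" --pt "1 0.001 0 -0.022 0" --pt "1 0.001 0 -0.022 0" --pt "1 0 0 -0.022 0" --pt "1 0 0 0 0" --pt "1 0 0 0 0"

```text
time_s: 4.17
tcp_pos: [0.5897, -0.0514, 0.079]
eef_rot: [-90.0, 0.0, 90.0]
contact_force: [-1.5, -0.7, 0.5]
gripper_width: 0.0002
```

jog_arm --pt "1 0 0.005 0 0" --pt "1 0 0.004 0 0" --pt "1 0 0.003 0 0" --pt "1 0 0 0 0" --pt "1 0 0 0 0"

```text
time_s: 4.58
tcp_pos: [0.5886, -0.0513, 0.0672]
eef_rot: [-90.0, 0.0, 90.1]
contact_force: [0.3, 0.0, -0.1]
gripper_width: 0.0003
```

jog_arm --pt "1 0 0.002 0 0" --pt "1 0 0.002 0 0" --pt "1 0 0.001 0 0" --pt "1 0 0 0 0" --pt "1 0 0 0 0"

```text
time_s: 5.0
tcp_pos: [0.5893, -0.0512, 0.0631]
eef_rot: [-90.0, 0.0, 90.1]
contact_force: [-2.1, -0.7, 6.4]
gripper_width: 0.0004
```

jog_arm --pt "1 0 0.001 0 0" --pt "1 0 0 0 0" --pt "1 0 0 0 0"

```text
time_s: 5.25
tcp_pos: [0.5894, -0.0512, 0.063]
eef_rot: [-90.1, 0.0, 90.1]
contact_force: [-4.5, 2.6, 13.4]
gripper_width: 0.0005
```

Corner 3 is sound too: 13 N with no drop. Corner 2 is next.

jog_arm --pt "1 0 -0.01 0 0" --pt "1 0 -0.008 0 0" --pt "1 0.03 0 0.001 0" --pt "1 0.03 0 0.001 0" --pt "1 0.03 0 0.001 0" --pt "1 0.03 0 0.001 0" --pt "1 0.032 0 0 0" --pt "1 0 0.006 0 0" --pt "1 0 0.006 0 0" --pt "1 0 0 0 0" --pt "1 0 0 0 0"

```text
time_s: 6.17
tcp_pos: [0.5846, 0.0999, 0.067]
eef_rot: [-89.9, 0.0, 90.0]
contact_force: [0.1, -0.4, -0.2]
gripper_width: 0.0006
```

jog_arm --pt "1 0 0.002 0 0" --pt "1 0 0.002 0 0" --pt "1 0 0.001 0 0" --pt "1 0 0 0 0" --pt "1 0 0 0 0"

```text
time_s: 6.58
tcp_pos: [0.5851, 0.1003, 0.0625]
eef_rot: [-90.0, 0.0, 90.0]
contact_force: [-0.4, -0.6, 0.4]
gripper_width: 0.0005
```

Only 0.4 N at the same height, so I press further.

jog_arm --pt "1 0 0.001 0 0" --pt "1 0 0.001 0 0" --pt "1 0 0 0 0" --pt "1 0 0 0 0"

```text
time_s: 6.92
tcp_pos: [0.5853, 0.1006, 0.0606]
eef_rot: [-90.0, 0.0, 90.1]
contact_force: [1.5, -2.6, 3.5]
gripper_width: 0.0008
```

jog_arm --pt "1 0 0.001 0 0" --pt "1 0 0.001 0 0" --pt "1 0 0 0 0" --pt "1 0 0 0 0"

```text
time_s: 7.25
tcp_pos: [0.5855, 0.1008, 0.0587]
eef_rot: [-90.1, -0.0, 90.1]
contact_force: [1.6, -1.6, 5.5]
gripper_width: 0.0002
```

jog_arm --pt "1 0 0.001 0 0" --pt "1 0 0.001 0 0" --pt "1 0 0 0 0" --pt "1 0 0 0 0" --pt "1 0 0 0 0" --pt "1 0 0 0 0"

```text
time_s: 7.75
tcp_pos: [0.5857, 0.1009, 0.0581]
eef_rot: [-90.1, -0.0, 90.1]
contact_force: [-1.7, -1.8, 16.5]
gripper_width: 0.0005
```

```bash
python3 - <<'E'
from h import *
s=r.get_state(); print(s['tcp_pos'],s['contact_force'])
c2=shot('side','s2.png')
cv2.imwrite('pics/s2c.png',cv2.resize(cv2.imread('pics/s2.png')[180:330,200:400],(800,600)))
E
```

```text
[0.58568819 0.10085035 0.05808228] [-1.7449546  -1.79326756 16.53466779]
```

View pics/s2c.png

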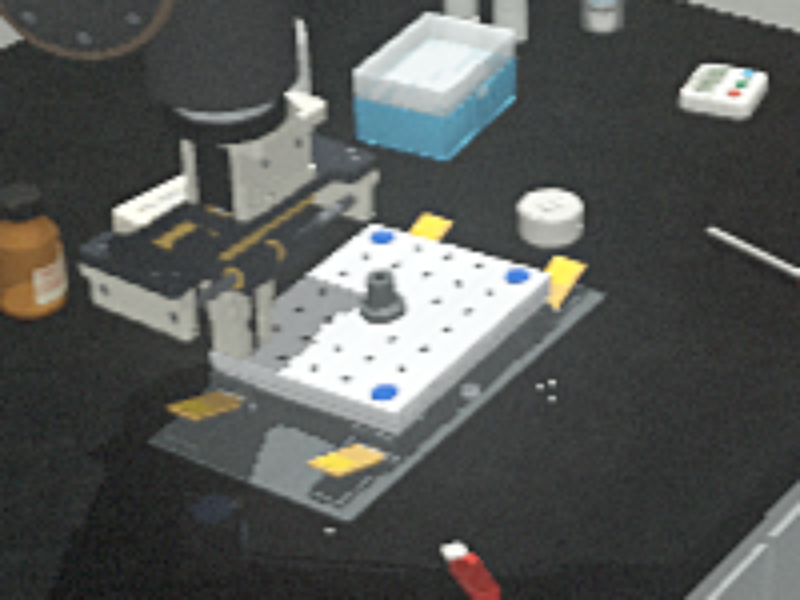

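The side view shows corner 2 at about (235,350) pushed down 5 mm to its stop at 16.5 N, with all tabs still up. Corner 2 is the one that rocks. I release it and go to tab 2.

jog_arm --pt "1 0 -0.005 0 0" --pt "1 0 -0.015 0 0" --pt "1 0 -0.01 0 0" --pt "1 0.02 0 0.001 0" --pt "1 0.02 0 0.001 0" --pt "1 0.016 0 0.001 0" --pt "1 0 0.02 0 0" --pt "1 0 0.018 0 0" --pt "1 0 0 0 0" --pt "1 0 0 0 0" --pt "1 0 0 0 0"

```text
time_s: 8.72
tcp_pos: [0.582, 0.1568, 0.0488]
eef_rot: [-90.0, 0.0, 90.1]
contact_force: [0.3, -0.2, 1.6]
gripper_width: 0.0002
```

```bash
python3 - <<'E'
from h import *
s=r.get_state(); print(s['tcp_pos'],s['contact_force'])
c2=shot('side','s3.png')
cv2.imwrite('pics/s3c.png',cv2.resize(cv2.imread('pics/s3.png')[180:330,200:400],(800,600)))
E
```

```text
[0.58195999 0.15675483 0.04876807] [ 0.28107938 -0.19093445  1.58841896]
```

View pics/s3c.png

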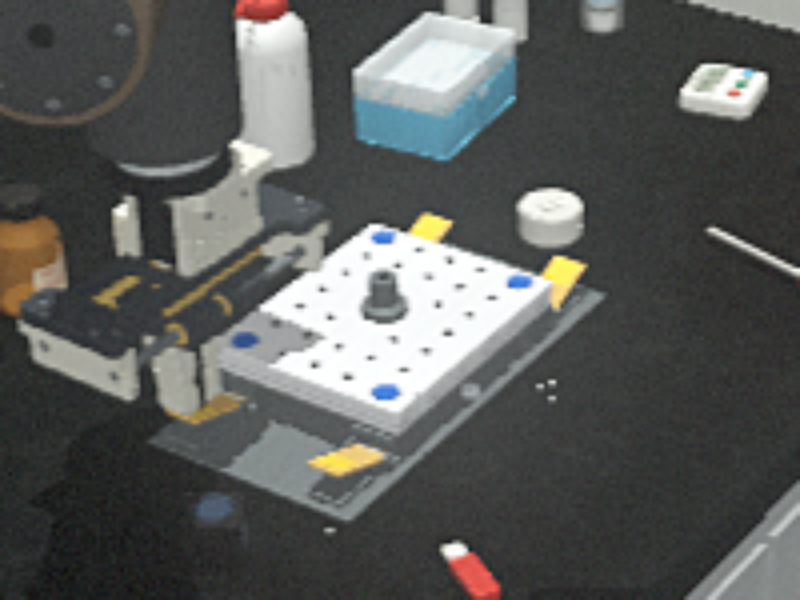

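The plate is level again, with dot 2 back at (245,341). The fingertips are on tab 2 at about (195,405). I press down, flat being at TCP z of about 0.030.

jog_arm --pt "1 0 0.002 0 0" --pt "1 0 0.002 0 0" --pt "1 0 0.002 0 0" --pt "1 0 0.002 0 0" --pt "1 0 0.002 0 0" --pt "1 0 0.002 0 0" --pt "1 0 0 0 0" --pt "1 0 0 0 0"

```text
time_s: 9.43
tcp_pos: [0.5818, 0.1564, 0.0361]
eef_rot: [-90.0, 0.0, 90.1]
contact_force: [-0.2, 0.6, 1.6]
gripper_width: 0.0005
```

jog_arm --pt "1 0 0.002 0 0" --pt "1 0 0.002 0 0" --pt "1 0 0.001 0 0" --pt "1 0 0 0 0" --pt "1 0 0 0 0"

```text
time_s: 9.85
tcp_pos: [0.5816, 0.1564, 0.031]
eef_rot: [-90.0, 0.0, 90.0]
contact_force: [-0.3, -0.3, -0.0]
gripper_width: 0.0002
```

jog_arm --pt "1 0 0.001 0 0" --pt "1 0 0.001 0 0" --pt "1 0 0 0 0" --pt "1 0 0 0 0" --pt "1 0 0 0 0"

```text
time_s: 10.27
tcp_pos: [0.5818, 0.1565, 0.0297]
eef_rot: [-90.0, 0.0, 90.1]
contact_force: [-3.1, -0.9, 6.7]
gripper_width: 0.0005
```

```bash
python3 - <<'E'
from h import *
s=r.get_state(); print(s['tcp_pos'],s['contact_force'])
c2=shot('side','s4.png')
cv2.imwrite('pics/s4c.png',cv2.resize(cv2.imread('pics/s4.png')[240:315,220:320],(800,600)))
E
```

```text
[0.58178057 0.15647491 0.02970633] [-3.07898355 -0.89601689  6.66055637]
```

View pics/s4c.png

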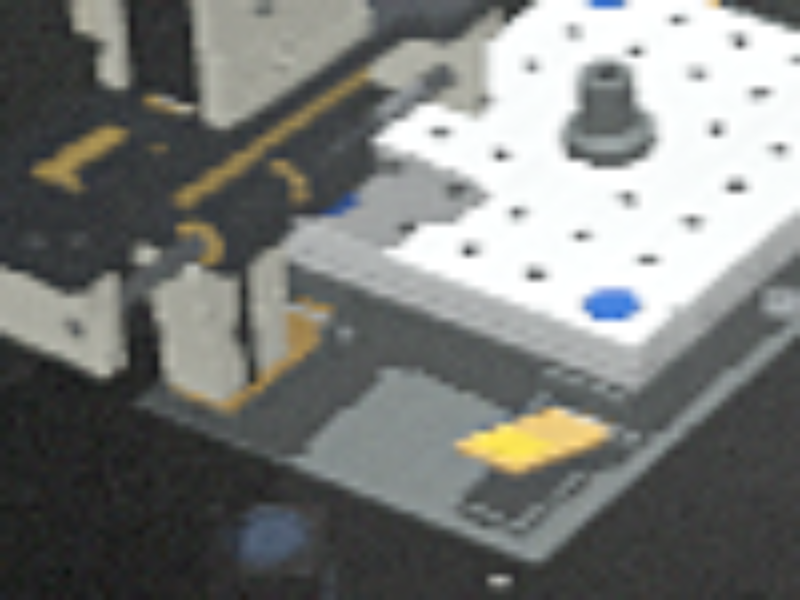

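The tab looks flat under the fingers at (235,395). I press slightly more to seat it, then lift off.

jog_arm --pt "1 0 0.001 0 0" --pt "1 0 0.001 0 0" --pt "1 0 0 0 0" --pt "1 0 0 0 0" --pt "1 0 0 0 0"

```text
time_s: 10.73
tcp_pos: [0.5819, 0.1565, 0.0292]
eef_rot: [-90.0, 0.0, 90.1]
contact_force: [-6.3, -0.4, 18.9]
gripper_width: 0.0005
```

jog_arm --pt "1 0 -0.01 0 0" --pt "1 0 -0.03 0 0" --pt "1 0 -0.03 0 0" --pt "1 0 -0.03 0 0" --pt "1 0 -0.03 0 0" --pt "1 0 -0.03 0 0" --pt "1 0 0 0 0" --pt "1 0 0 0 0" --pt "1 0 0 0 0"

```text
time_s: 11.48
tcp_pos: [0.5814, 0.1564, 0.1869]
eef_rot: [-90.0, -0.0, 90.0]
contact_force: [-0.6, 0.1, -1.2]
gripper_width: 0.0005
```

```bash
python3 - <<'E'
from h import *
s=r.get_state(); print(s['tcp_pos'],s['contact_force'])
c=shot('side','s5.png')
cv2.imwrite('pics/s5c.png',cv2.resize(cv2.imread('pics/s5.png')[180:330,200:400],(800,600)))
print([(p,a) for p,a in blobs(c['image'],(20,120,100),(35,255,255))])
w=shot('wrist','w5.png')
E
```

```text
[0.58136769 0.15638521 0.18690416] [-0.61642712  0.14707106 -1.18378823]
[(array([306.8, 236.4]), np.int32(40)), (array([340.3, 247.7]), np.int32(52)), (array([249.6, 285.5]), np.int32(74)), (array([285.4, 294.9]), np.int32(60))]
```

View pics/s5c.png

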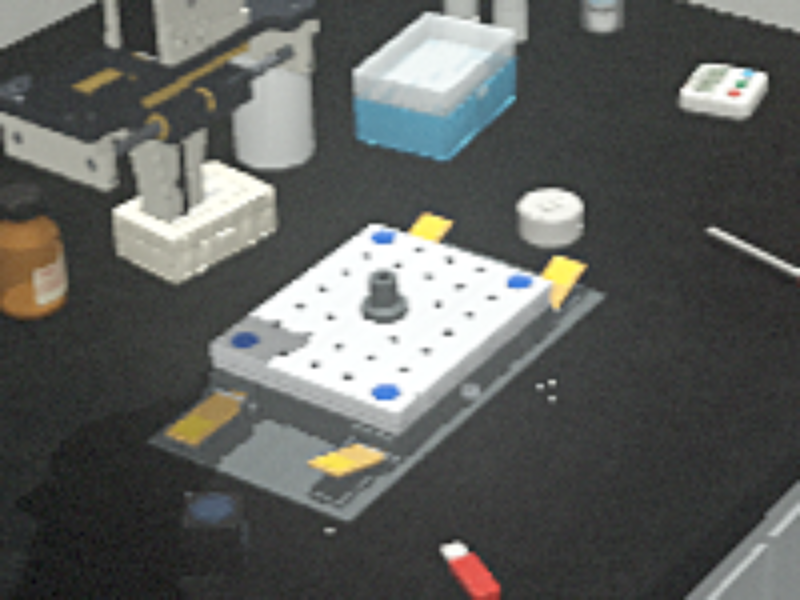

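The view shows tab 2 flat at (205,420), with the other three tabs up. The plate is level, its dots at the same pixels as before, and the bystanders have not moved. I hand the job in.

```bash
python3 -c "
from plant import r
print(r.get_state()['qd'].round(2)); print(r.close_job())"
```

```text
[ 0.01  0.55  0.06  0.17 -0.06 -0.02]
the job is handed in; nothing more can be done
None
```

I found that corner 2 (far left) is the one that rocks, pressed its shim tab flat with the fingertips, and handed the job in at about 11.5 s. No verdict is reported.

- **Corners:** Corner 4 took 18 N and corner 3 took 13 N with no visible drop. Corner 2 sank about 5 mm at roughly 5 N and then stopped, reading 16.5 N. I did not press corner 1, because the rocking corner had already been found.
- **Plate and tab:** The plate came back level after I released corner 2. I then pressed tab 2 down to its stop, where it took 19 N at TCP z 0.029 (about 0.030 expected), and lifted clear.
- **Last checks:** The final side view shows tab 2 flat and the other three tabs up. The plate's dots are at the same pixels as before, and the bystanders in view (all but most of the hex driver, which lies at the edge of the crop) are where they were. The hand was clear at z 0.187.
- **Disagreement:** While the tab was going down, the force readings (0 to 1.6 N) were below the stated 3 N. The stop and the final picture still agree that it is flat.

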